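# Lay the long screwdriver out on the bench mat

### The job

Take the longest of the three screwdrivers out of the wooden rack block by its handle, set its tip down on the rubber mat and, keeping hold of the handle, lean it over on its tip so that it turns between the fingers until it lies flat. Let go only when it lies flat; it should end wholly on the mat, lengthwise, and the other two screwdrivers stay standing in the rack.

Things in the scene. Friction and masses are not known exactly. Their poses are not given: they have to be found in the camera images.
- driver_long: The longest screwdriver, 245 mm, about 0.125 kg, tip down in any one of the rack's holes, leaning up to 3 degrees. Steel shaft 7.6 mm thick from tip to 120 mm, round handle 31 mm thick from 120 to 245 mm (the heavy part: laid down it rests level on the handle, the tip up to 16 mm above the mat). Origin at the tip, z axis from tip to handle end. At the start the tip is 10 mm above the bench.
- driver_long_butt (a point): The handle's end of the longest screwdriver, on its axis 245 mm from the tip; same axes as the screwdriver.
- driver_mid: Bystander: screwdriver 185 mm long, handle 25 mm thick, standing tip down in another hole of the rack; origin at the blade tip, z axis up through the handle.
- driver_short: Bystander: screwdriver 168 mm long, handle 25 mm thick, standing tip down in another hole of the rack; origin at the blade tip, z axis up through the handle.
- rack: Wooden rack block fixed to the bench, 52 x 272 x 65 mm (x, y, z), origin at the centre of its underside. Three 9 mm square holes in its top on the line x = 0 at y = -100, 0 and +100 mm, 55 mm deep, so a screwdriver must be raised 55 mm to come free.
- mat: Thin dark ribbed rubber mat fixed flat on the bench, 170 x 320 x 3 mm (x, y, z): its long side is its y axis, its top is 3 mm above the bench. Origin at the centre of its underside.

How it is judged:
On the way, in this order (a step that is already met when the one before it is completed fails the run):
1. The long screwdriver, held in the fingers, leans 30 to 65 degrees from upright with its tip on the mat or bench (contact force between the fingers and driver_long above 0.5 N and height (world z) of driver_long below 0.02 m and angle between driver_long's own z axis and vertical between 0.52 and 1.13 rad), for 0.1 s.
2. The long screwdriver lies flat (within 12 degrees of level, both ends under 40 mm above the bench) while the fingers still hold it (contact force between the fingers and driver_long above 0.5 N and angle between driver_long's own z axis and vertical between 1.36 and 1.78 rad and height (world z) of each of driver_long_butt, driver_long below 0.04 m), for 0.1 s.
At the end, for the whole second after the job is handed in: The long screwdriver lies at rest, flat within 12 degrees of level, with tip and handle end within the mat's outline and its length within 20 degrees of the mat's long side (either way round); tip and handle end (on the axis) are both less than 40 mm above the bench (angle between driver_long's own z axis and vertical between 1.36 and 1.78 rad and height (world z) of each of driver_long_butt, driver_long below 0.04 m and x of driver_long in the frame of mat between -0.085 and 0.085 m and y of driver_long in the frame of mat between -0.16 and 0.16 m and x of driver_long_butt in the frame of mat between -0.085 and 0.085 m and y of driver_long_butt in the frame of mat between -0.16 and 0.16 m and angle between the z axis of driver_long and the y axis of mat, either way round below 0.35 rad and linear speed of driver_long below 0.05 m/s); the robot touches nothing.
It fails at once if Another screwdriver is pulled out (moved over 20 mm) or tipped over 17 degrees (distance of any of driver_mid, driver_short from where it was at the start of the episode above 0.02 m or angle between any of driver_mid, driver_short's own z axis and vertical above 0.3 rad).
It also fails if it takes over 54 s, if anything falls off the work surface, if the arm or the gripper's body presses on something with over 40 N, if the wrist force passes 120 N, or if a joint passes its speed limit or range.

### The arm

A 6-joint arm with a two-finger parallel gripper is mounted at the origin on a cart in front of the work surface, level with it; the furniture and walls round the work are solid. World frame = base frame: x ahead of the robot, y to its left, z up, the work surface at z = 0. Lengths are in m, angles in rad, forces in N, time in s.
With the tool pointing down it reaches from about 0.35 to 0.725 m from the base axis. Payload 4.3 kg.
Tool frame: the origin (TCP) lies on the centre line of the jaws, within the pads' length; the fingertips stand ahead of it and the grasp point (between the pads) lies 5 mm behind it (arm.finger_overhang is the z of the fingertips in the tool frame, in m); z points along the fingers, y is the line along which they close (so a half turn about z gives the same grasp; the last joint's range is limited). The gripper opens to 85 mm and grips with 20 to 120 N. Pads are 22 mm wide; open, the fingers measure 114 mm over their backs; the gripper's body (76 mm by 85 mm) begins 54 mm behind the grasp point. The pads swing forward as they close: fully open they stand 13 mm farther back than shut.
Start: joints at [-1.303, 0.377, 0.081, 1.274, 0, 1.46], TCP at [0.212, -0.534, 0.245] pointing down, gripper open.
Joint ranges: [-2.72, 2.72], [-0.84, 1.66], [-1.02, 1.22], [-1.77, 2.12], [-1.37, 1.28], [-3.14, 3.14]. Speed limits (rad/s): [2.57, 2.57, 3.14, 3.14, 3.14, 3.14].

### API

Orientations are given as a 3x3 rotation matrix whose columns are the frame's x, y, z axes.
In Python, from bench import arm gives the robot as it stands.
- The arm moves only by the tool drive_effector, called after "Call:" as a command line: name --argument value ..., lists and objects as JSON in quotes. Schema: {"type":"object","properties":{"ticks":{"type":"array","items":{"type":"array","prefixItems":[{"type":"array","items":{"type":"number"},"minItems":3,"maxItems":3},{"type":"array","items":{"type":"number"},"minItems":3,"maxItems":3}],"minItems":2,"maxItems":2},"minItems":1,"maxItems":10},"aperture":{"type":"number"},"only":{"type":"string"},"quiet":{"type":"boolean"},"lines":{"type":"string"}},"required":["ticks"],"additionalProperties":false}. ticks is a list of rows, 1 to 10 of them, each written [[dx, dy, dz], [rx, ry, rz]]: dx, dy, dz in a scale on which 1.0 is 0.8 m, then a rotation vector rx, ry, rz in shares of pi rad (1.0 is pi rad); each row is the pose to reach, as a shift and turn from the pose commanded when the call began, along the tool's axes at that moment; what a row does not reach only later rows make up. A row lasts 1/12 s, in which the tool goes at most 0.0417 m and 0.125 rad, less where a joint would pass 70% of its speed; a pose out of reach is approached as far as the arm can. aperture is the opening from 0.0 (shut) to 1.0 (fully open), set as the call begins (left out keeps the last). The fingers move at their own pace and stop on an object; the grip force is fixed at half the most. Time passes only in rows, so rows that do not move let the fingers close. The tool returns the time, the measured TCP pose, the force, the opening and the grip force at its end. only (a regular expression) keeps the lines of the reply that match it, lines (a string "A,B") keeps lines A to B, and quiet returns only ok. Input that does not fit is refused with a message, and nothing moves.
- arm.get_state(): the state, without advancing time (a new reading comes with each control period).
- arm.capture(name): name is "scene" or "side" or "wrist"; returns a dict with "frame" (480x640x3 uint8, blue, green, red), "depth" (480x640 float32, m along the optical axis (not along the pixel's ray), 0 where there is no reading), "fx", "fy", "cx", "cy" (pixels), "R" (3x3) and "t" (3): a world point X has camera coordinates R X + t; the wrist camera has in their place "hand_eye" (4x4, takes a point from camera to tool coordinates, whose origin is the TCP and whose axes are the flange's). Camera axes: x right, y down, z forward; pixel columns grow to the right and rows downward; lengths in m; the calibration is good to about 2 mm. A picture is of the moment at which its call begins: read the wrist's pose just before it.
- arm.close_job(): hands the job in; it is judged then, once.
The state is a dict: "time": time; "joints": joint angles; "joint_vel": joint speeds; "tau": joint torques, N m; "tcp_pos": TCP position; "tcp_rot": TCP orientation; "ft_force": force on the tool from outside, world axes, zero at the start; "wrist_torque": the same for the moment, N m; "finger_gap": opening from 0.0 (shut) to 1.0 (fully open); "grip_force": force on a finger pad.
Only numpy, scipy, OpenCV 4.12 (cv2) and the standard library are available. Lean on these libraries where they do the work, as an engineer would, in place of code of your own. Each camera call takes 0.05 s, during which the arm holds its last target. There are 200 camera calls.

## Working session

There is one attempt and no reset: what is moved stays moved. The work goes in short steps, Python scripts to look and compute and a tool call to move; the robot and the scene stay as the last step left them, time stands still between calls to the robot, and variables do not carry over. Pictures are saved under pics/ and viewed, at most 10 in all, crops included, and the job is handed in when it is done.

```bash
ls; mkdir -p pics; python3 - <<'E'
from bench import arm
import cv2, numpy as np
s=arm.get_state(); print(s['tcp_pos'],np.round(s['tcp_rot'],3),s['finger_gap'],s['time'],arm.finger_overhang)
a=arm.capture("scene"); b=arm.capture("side")
import pickle; pickle.dump((a,b),open('c0.pkl','wb'))
cv2.imwrite('pics/a.png',a['frame']); cv2.imwrite('pics/b.png',b['frame'])
for c in(a,b): print(c['fx'],c['cx'],c['cy'],np.round(-c['R'].T@c['t'],3),np.round(c['R'],2).tolist())
E
```

```text
bench.py
pics
[ 0.21192977 -0.53382842  0.24433613] [[ 0.929  0.369 -0.001]
 [ 0.369 -0.929  0.002]
 [ 0.    -0.002 -1.   ]] 0.9981106705611416 0.0 0.014
451.09207087409 312.5452136765019 238.51086241346994 [0.084 0.736 0.67 ] [[-0.83, -0.55, -0.0], [-0.28, 0.42, -0.86], [0.48, -0.72, -0.51]]
530.2509870629746 321.28948323780406 235.99315803175364 [0.224 1.207 0.635] [[-0.96, -0.27, -0.02], [-0.07, 0.34, -0.94], [0.26, -0.9, -0.35]]
```

View pics/a.png

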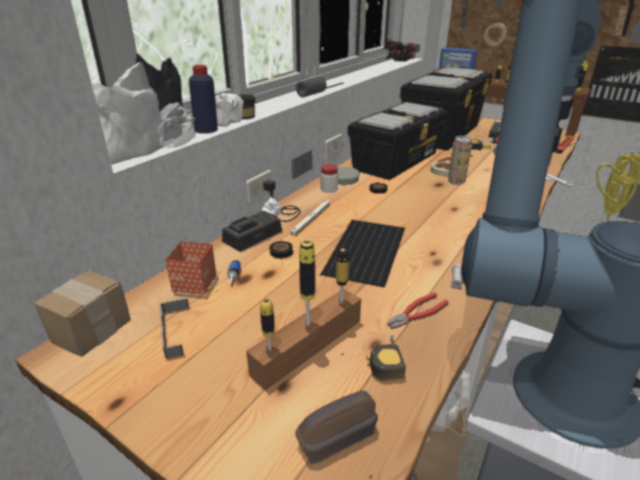

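View pics/b.png

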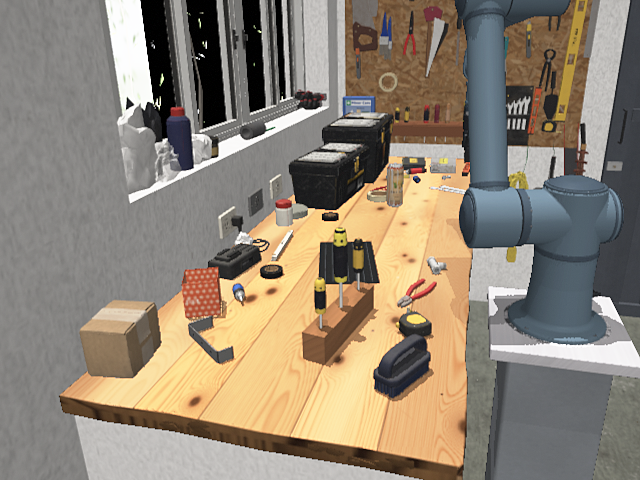

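The long driver is in the middle hole: scene handle (307, 242–298), side handle (340, 228–283). The mat spans scene (327–404, 222–283). I'll zoom in for exact pixels.

```bash
python3 - <<'E'
import pickle,cv2,numpy as np
a,b=pickle.load(open('c0.pkl','rb'))
A=cv2.resize(a['frame'][210:390,240:420],None,fx=3,fy=3)[:, :]
cv2.imwrite('pics/a2.png',cv2.resize(a['frame'][212:392,242:422],(600,600),interpolation=cv2.INTER_CUBIC))
cv2.imwrite('pics/b2.png',cv2.resize(b['frame'][220:370,280:430],(600,600),interpolation=cv2.INTER_CUBIC))
def w(c,u,v,z=None):
    R,t=c['R'],c['t'];C=-R.T@t;d=R.T@np.array([(u-c['cx'])/c['fx'],(v-c['cy'])/c['fy'],1])
    return C+d*(((z-C[2])/d[2]) if z is not None else c['depth'][int(v),int(u)])
print('mat',[np.round(w(a,u,v,.003),3).tolist() for u,v in[(356,222),(404,233),(388,283),(327,272)]])
for c,p in((a,[(307,250),(307,290),(267,305),(343,255),(308,315)]),(b,[(340,235),(340,280),(320,285),(358,245)])):
    print([np.round(w(c,u,v),3).tolist() for u,v in p])
E
```

```text
mat [[0.657, -0.364, 0.003], [0.504, -0.381, 0.003], [0.435, -0.126, 0.003], [0.588, -0.084, 0.003]]
[[0.472, 0.174, 0.245], [0.471, 0.177, 0.158], [0.493, 0.268, 0.174], [0.454, 0.074, 0.187], [0.478, 0.165, 0.086]]
[[0.476, 0.178, 0.244], [0.478, 0.176, 0.137], [0.496, 0.273, 0.169], [0.458, 0.078, 0.184]]
```

View pics/a2.png

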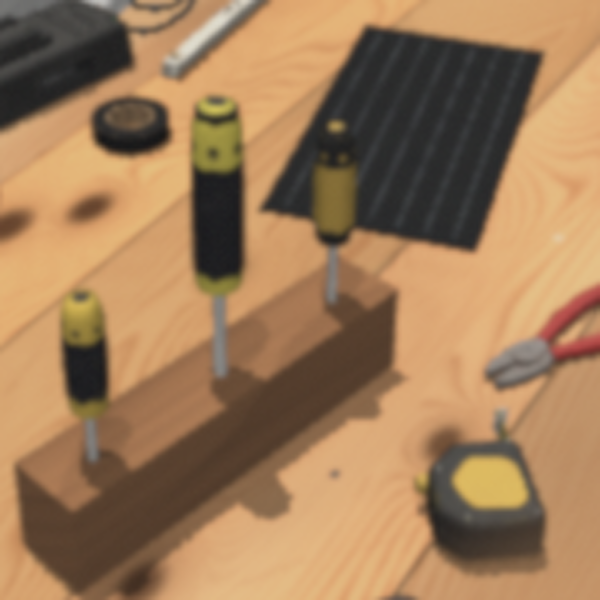

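View pics/b2.png

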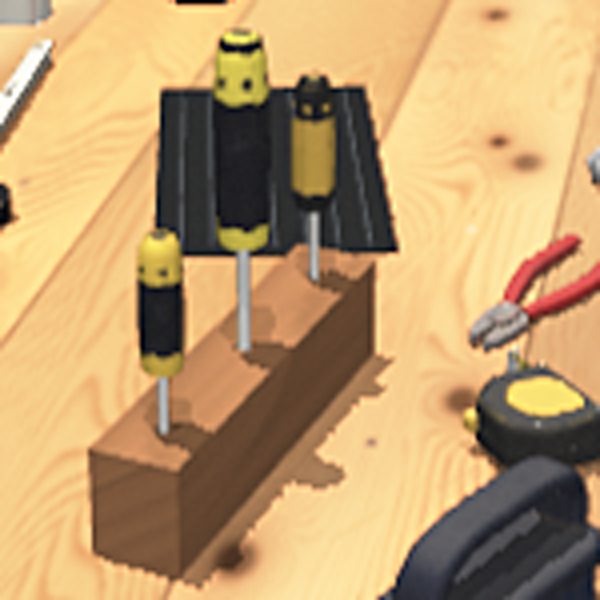

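Crops give long axis pixels: scene butt (307.4, 243.5), collar (307.7, 298), hole (308.3, 325). Side: (340, 229), (341, 281), (341.2, 307.5). Mat corners in the scene view are (352, 220), (405, 228), (384.5, 287), (321, 275).

```bash
cat > h.py <<'E'
import numpy as np
def ray(c,u,v):
    R,t=c['R'],c['t']; return -R.T@t, R.T@np.array([(u-c['cx'])/c['fx'],(v-c['cy'])/c['fy'],1])
def onz(c,u,v,z):
    C,d=ray(c,u,v); return C+d*(z-C[2])/d[2]
def tri(a,p,b,q):
    (C,d),(D,e)=ray(a,*p),ray(b,*q)
    s=np.linalg.lstsq(np.c_[d,-e],D-C,rcond=None)[0]; x,y=C+d*s[0],D+e*s[1]
    return (x+y)/2, np.linalg.norm(x-y)
E
python3 - <<'E'
from h import *; import pickle
np.set_printoptions(precision=4,suppress=True)
a,b=pickle.load(open('c0.pkl','rb'))
m=[onz(a,u,v,.003) for u,v in[(352.1,220.1),(404.9,227.6),(384.5,287),(320.9,275)]]
m=np.array(m);print(m,m.mean(0),[np.linalg.norm(m[i]-m[i-1]) for i in range(4)])
y=(m[3]-m[0]+m[2]-m[1]);print('mat ydir deg',np.degrees(np.arctan2(y[1],y[0])))
mb=[onz(b,280+.25*x,220+.25*y,.003) for x,y in[(164,88),(362,88),(397,250),(155,254)]]
mb=np.array(mb);print(mb,mb.mean(0))
for n,p,q in[('butt',(307.4,243.2),(340,229)),('collar',(307.7,298),(341,281)),('hole',(308.3,325),(341.2,307.5)),
 ('short',(266.7,300.5),(320,278.5)),('mid',(342.8,250),(358.7,240))]: print(n,*tri(a,p,b,q))
print('hole',onz(a,308.3,325,.065),onz(b,341.2,307.5,.065))
for x,y in((92,460),(332,302)): print('sh',onz(a,242+.3*x,212+.3*y,.065))
for x,y in((164,432),(315,279)): print('sh',onz(b,280+.25*x,220+.25*y,.065))
E
```

```text
[[ 0.6731 -0.368   0.003 ]
 [ 0.5154 -0.4132  0.003 ]
 [ 0.4354 -0.1066  0.003 ]
 [ 0.594  -0.064   0.003 ]] [ 0.5545 -0.238   0.003 ] [np.float64(0.3141541523088645), np.float64(0.1640764760567226), np.float64(0.3168882991054841), np.float64(0.16426689752368512)]
mat ydir deg 104.59894862840224
[[ 0.6775 -0.3749  0.003 ]
 [ 0.5172 -0.4093  0.003 ]
 [ 0.4371 -0.1091  0.003 ]
 [ 0.5982 -0.066   0.003 ]] [ 0.5575 -0.2398  0.003 ]
butt [0.4797 0.162  0.2506] 0.0014005303664261933
collar [0.4778 0.166  0.1295] 0.0010728540038634573
hole [0.4772 0.1668 0.0631] 0.0027426670496953653
short [0.4986 0.2618 0.1773] 0.00040352773715446907
mid [0.459  0.0668 0.1924] 0.0007769868776914268
hole [0.4744 0.1696 0.065 ] [0.4778 0.1684 0.065 ]
sh [0.4959 0.2666 0.065 ]
sh [0.4548 0.072  0.065 ]
sh [0.498  0.2664 0.065 ]
sh [0.4575 0.071  0.065 ]
```

Measurements match the known sizes: butt at 0.25 vs 0.255, rack pitch about 100 mm, mat 316 x 164 mm. Plan: grasp 40 mm below the butt with the closing axis across the rack, lift, go round the mid driver, and lean along the mat's long side.

```bash
cat >> h.py <<'E'
def go(x,y,z,yaw):  # tool-frame shift/turn from measured pose to a tool-down pose with tool y at yaw deg
    import sys; from bench import arm; from scipy.spatial.transform import Rotation as Ro
    s=arm.get_state(); R=np.array(s['tcp_rot']); a=np.radians(yaw)
    ty=np.array([np.cos(a),np.sin(a),0]); tz=np.array([0,0,-1.]); G=np.c_[np.cross(ty,tz),ty,tz]
    print(np.round(R.T@(np.array([x,y,z])-s['tcp_pos']),4),np.round(Ro.from_matrix(R.T@G).as_rotvec(),4),'t',s['time'])
E
python3 -c "
from h import *;go(.48,-.2,.31,-12);go(.479,.163,.31,-12)"
```

```text
[ 0.3723 -0.2116 -0.0651] [-0.0016 -0.0011 -0.9835] t 0.1
[ 0.5053 -0.5494 -0.0644] [-0.0016 -0.0011 -0.9835] t 0.1
```

Units first: shifts go in shares of 0.8 m and turns go in shares of pi rad. So 0.372 m / 0.8 = 0.465, 0.335 m / 0.8 = 0.4188, -0.983 rad / 3.1416 = -0.3129.

Call:
drive_effector --ticks '[[[0.0463,-0.0263,-0.0081],[0,0,-0.0312]],[[0.0925,-0.0525,-0.0163],[0,0,-0.0627]],[[0.14,-0.0788,-0.025],[0,0,-0.0939]],[[0.1863,-0.1063,-0.0325],[0,0,-0.1251]],[[0.2325,-0.1325,-0.0413],[0,0,-0.1566]],[[0.2788,-0.1588,-0.0488],[0,0,-0.1878]],[[0.325,-0.185,-0.0575],[0,0,-0.219]],[[0.3725,-0.2113,-0.065],[0,0,-0.2505]],[[0.4188,-0.2375,-0.0725],[0,0,-0.2817]],[[0.465,-0.265,-0.0813],[0,0,-0.3129]]]' --aperture 1.0

```text
time: 0.93
tcp_pos: [0.4704, -0.2111, 0.3076]
tcp_rot: [[0.204, 0.979, -0.001], [0.979, -0.204, 0.0], [0.0, -0.001, -1.0]]
ft_force: [0.0, -0.4, 0.0]
finger_gap: 1.0
grip_force: 0.0
```

```bash
python3 -c "
from h import *;go(.479,.163,.31,-12)"
```

```text
[ 0.368  -0.0678 -0.0023] [-0.0007 -0.0001  0.0042] t 0.9333
```

Converted, 0.355 m / 0.8 = 0.4438, -0.075 m / 0.8 = -0.0938.

Call:
drive_effector --ticks '[[[0.045,-0.0094,0],[0,0,0]],[[0.0888,-0.0188,0],[0,0,0]],[[0.1338,-0.0281,0],[0,0,0]],[[0.1775,-0.0375,0],[0,0,0]],[[0.2225,-0.0469,0],[0,0,0]],[[0.2663,-0.0563,0],[0,0,0]],[[0.3113,-0.0656,0],[0,0,0]],[[0.375,-0.0788,0],[0,0,0]],[[0.425,-0.0888,0],[0,0,0]],[[0.4438,-0.0938,0],[0,0,0]]]'

```text
time: 1.77
tcp_pos: [0.4696, 0.1532, 0.3073]
tcp_rot: [[0.206, 0.979, -0.001], [0.979, -0.206, 0.001], [0.001, -0.001, -1.0]]
ft_force: [0.3, 0.4, -0.4]
finger_gap: 0.995
grip_force: 0.0
```

Call:
drive_effector --ticks '[[[0,0,0],[0,0,0]],[[0,0,0],[0,0,0]],[[0,0,0],[0,0,0]]]'

```text
time: 2.02
tcp_pos: [0.4701, 0.1493, 0.3074]
tcp_rot: [[0.208, 0.978, -0.001], [0.978, -0.208, -0.001], [-0.001, -0.001, -1.0]]
ft_force: [0.1, 0.7, -0.6]
finger_gap: 1.001
grip_force: 0.0
```

```bash
python3 - <<'E'
from h import *; from bench import arm; import cv2
go(.479,.163,.21,-12)
s=arm.get_state(); c=arm.capture('wrist'); 
cv2.imwrite('pics/w1.png',c['frame']); print(np.round(c['hand_eye'],3))
E
```

```text
[0.0153 0.0059 0.0974] [-0.0006  0.001  -0.0005] t 2.0167
[[-0.002 -0.963 -0.269  0.067]
 [ 1.    -0.002 -0.    -0.001]
 [ 0.    -0.269  0.963 -0.128]
 [ 0.     0.     0.     1.   ]]
```

View pics/w1.png

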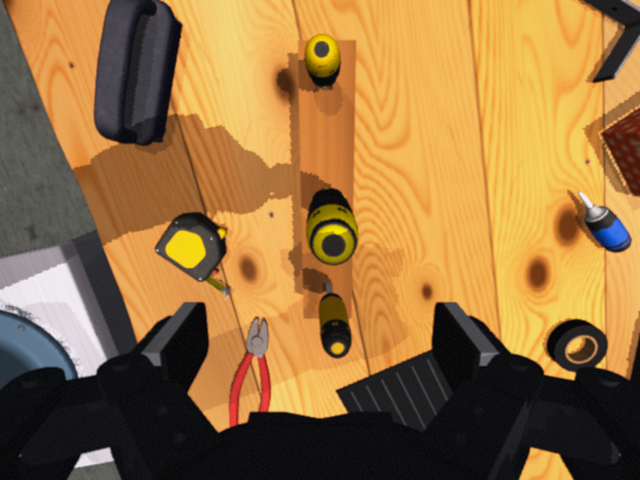

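Wrist view: butt of the long driver at (333, 243), nearly midway between the fingers, which sit at x≈190 and x≈450. I'll cast that pixel to z=0.255 as a check.

```bash
python3 - <<'E'
from h import *; from bench import arm
s=arm.get_state(); c=arm.capture('wrist'); T=np.eye(4);T[:3,:3]=s['tcp_rot'];T[:3,3]=s['tcp_pos']; M=T@c['hand_eye']
for u,v,z in((333,243,.255),(336,349,.195),(322,48,.178)):
    d=M[:3,:3]@[(u-c['cx'])/c['fx'],(v-c['cy'])/c['fy'],1]; print(np.round(M[:3,3]+d*(z-M[2,3])/d[2],4))
print(s['tcp_pos'])
E
```

```text
[0.479  0.1643 0.255 ]
[0.4637 0.0694 0.195 ]
[0.4958 0.2669 0.178 ]
[0.47026638 0.14890122 0.30746835]
```

Converted, 0.097 m / 0.8 = 0.1213, 0.006 m / 0.8 = 0.0075.

Call:
drive_effector --ticks '[[[0.0188,0.0075,0],[0,0,0]],[[0.0188,0.0075,0],[0,0,0]],[[0.0188,0.0075,0.0375],[0,0,0]],[[0.0188,0.0075,0.075],[0,0,0]],[[0.0188,0.0075,0.1],[0,0,0]],[[0.0188,0.0075,0.1213],[0,0,0]],[[0.0188,0.0075,0.1213],[0,0,0]]]'

```text
time: 2.7
tcp_pos: [0.4767, 0.1614, 0.2071]
tcp_rot: [[0.21, 0.978, -0.007], [0.978, -0.21, -0.002], [-0.003, -0.006, -1.0]]
ft_force: [0.1, -0.3, -0.8]
finger_gap: 1.002
grip_force: 0.0
```

Call:
drive_effector --ticks '[[[0,0,0],[0,0,0]],[[0,0,0],[0,0,0]],[[0,0,0],[0,0,0]],[[0,0,0],[0,0,0]],[[0,0,0],[0,0,0]],[[0,0,0],[0,0,0]],[[0,0,0],[0,0,0]],[[0,0,0],[0,0,0]]]' --aperture 0.0

```text
time: 3.37
tcp_pos: [0.4801, 0.1635, 0.2122]
tcp_rot: [[0.208, 0.978, 0.002], [0.978, -0.208, 0.001], [0.001, 0.002, -1.0]]
ft_force: [0.0, -0.2, 6.5]
finger_gap: 0.321
grip_force: 58.7
```

Converted, -0.1 m / 0.8 = -0.125, -0.09 m / 0.8 = -0.1125.

Call:
drive_effector --ticks '[[[0,0,-0.0125],[0,0,0]],[[0,0,-0.025],[0,0,0]],[[0,0,-0.0375],[0,0,0]],[[0,0,-0.0563],[0,0,0]],[[0,0,-0.075],[0,0,0]],[[0,0,-0.0938],[0,0,0]],[[0,0,-0.1125],[0,0,0]],[[0,0,-0.125],[0,0,0]],[[0,0,-0.125],[0,0,0]],[[0,0,-0.125],[0,0,0]]]'

```text
time: 4.2
tcp_pos: [0.4798, 0.1634, 0.3117]
tcp_rot: [[0.208, 0.978, 0.002], [0.978, -0.208, 0.0], [0.001, 0.002, -1.0]]
ft_force: [0.2, 0.4, -1.4]
finger_gap: 0.322
grip_force: 59.7
```

```bash
python3 - <<'E'
from h import *; from bench import arm; import cv2
go(.62,.15,.312,-12); go(.525,-.12,.312,14.6)
c=arm.capture('side');cv2.imwrite('pics/s3.png',c['frame'][100:400,200:500])
E
```

```text
[ 1.610e-02  1.399e-01 -1.000e-04] [ 0.0017 -0.0007 -0.0005] t 4.2
[-0.2678  0.1033 -0.0003] [ 1.800e-03 -3.000e-04 -4.647e-01] t 4.2
```

View pics/s3.png

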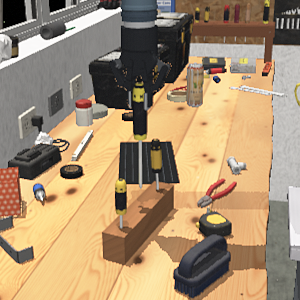

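Side crop: the long driver hangs clear in the gripper at (140, 80–190), and the other two still stand at (121, 205) and (155, 165). Next I go out in +x, round the mid driver, to the mat.

Converted, 0.14 m / 0.8 = 0.175, 0.12 m / 0.8 = 0.15, -0.11 rad / 3.1416 = -0.035.

Call:
drive_effector --ticks '[[[0.0038,0.0313,0],[0,0,0]],[[0.0075,0.0688,0],[0,0,0]],[[0.0125,0.1063,0],[0,0,0]],[[0.0175,0.1438,0],[0,0,0]],[[0.0125,0.175,0],[0,0,0]],[[-0.0188,0.17,0],[0,0,-0.0159]],[[-0.0563,0.165,0],[0,0,-0.035]],[[-0.0938,0.16,0],[0,0,-0.0541]],[[-0.1313,0.155,0],[0,0,-0.0732]],[[-0.1688,0.15,0],[0,0,-0.0923]]]'

```text
time: 5.08
tcp_pos: [0.5674, 0.0051, 0.3093]
tcp_rot: [[-0.083, 0.997, -0.003], [0.997, 0.083, 0.0], [0.0, -0.003, -1.0]]
ft_force: [0.5, -1.0, -2.0]
finger_gap: 0.324
grip_force: 59.9
```

```bash
python3 -c "
from h import *;go(.525,-.12,.312,14.6)"
```

```text
[-0.1212 -0.0527 -0.0026] [-0.0025 -0.0006 -0.1714] t 5.0833
```

Converted, -0.121 m / 0.8 = -0.1513, -0.1 m / 0.8 = -0.125, -0.171 rad / 3.1416 = -0.0544.

Call:
drive_effector --ticks '[[[-0.0313,-0.0138,0],[0,0,-0.0111]],[[-0.0625,-0.0275,0],[0,0,-0.0223]],[[-0.0938,-0.0413,0],[0,0,-0.0334]],[[-0.125,-0.055,0],[0,0,-0.0446]],[[-0.1513,-0.0663,0],[0,0,-0.0544]],[[-0.1513,-0.0663,0],[0,0,-0.0544]],[[-0.1513,-0.0663,0],[0,0,-0.0544]],[[-0.1513,-0.0663,0],[0,0,-0.0544]]]'

```text
time: 5.75
tcp_pos: [0.5251, -0.1182, 0.3101]
tcp_rot: [[-0.248, 0.969, -0.001], [0.969, 0.248, 0.001], [0.001, -0.001, -1.0]]
ft_force: [-0.6, -0.8, -0.5]
finger_gap: 0.322
grip_force: 59.9
```

```bash
python3 - <<'E'
from h import *; from bench import arm; import cv2
go(.525,-.12,.312,14.6)
c=arm.capture('side');d=arm.capture('scene')
cv2.imwrite('pics/s4.png',np.hstack([cv2.resize(c['frame'][150:350,250:450],(400,400)),cv2.resize(d['frame'][150:350,260:460],(400,400))]))
E
```

```text
[-0.0017 -0.0006 -0.0019] [-0.0009 -0.0012 -0.0042] t 5.75
```

View pics/s4.png

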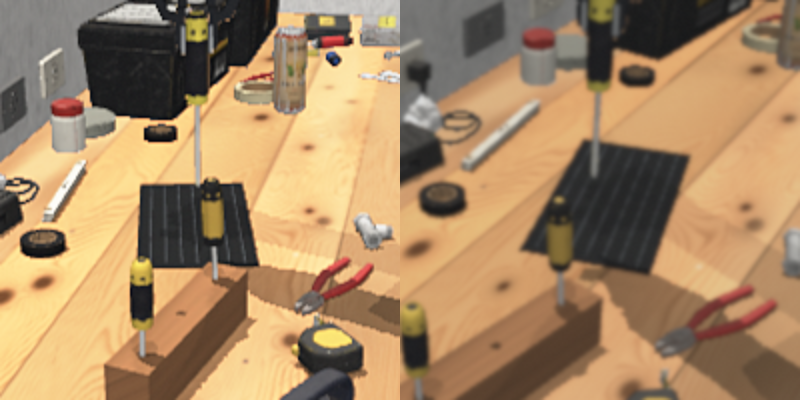

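Tip at side crop (198, 184) and scene crop (195, 178) in its half, hanging upright over the mat end. I'll triangulate it.

```bash
python3 - <<'E'
from h import *; import pickle
a,b=pickle.load(open('c0.pkl','rb'))
print(tri(a,(357.5,239),b,(349,242)), tri(a,(260+199/2,150+88/2),b,(250+197/2,150+103/2)))
E
```

```text
(array([ 0.52088034, -0.1118619 ,  0.11262653]), np.float64(0.005109328823389432)) (array([ 0.52500758, -0.12041593,  0.22663847]), np.float64(0.0010355959638494458))
```

Tip z is about 0.11, which matches TCP minus 0.20. Lower until contact.

Converted, 0.1 m / 0.8 = 0.125, 0.07 m / 0.8 = 0.0875.

Call:
drive_effector --ticks '[[[0,0,0.025],[0,0,0]],[[-0.0025,0,0.0563],[0,0,0]],[[-0.005,0,0.0875],[0,0,0]],[[-0.005,0,0.1125],[0,0,0]],[[-0.005,0,0.125],[0,0,0]],[[-0.005,0,0.125],[0,0,0]],[[-0.005,0,0.125],[0,0,0]]]'

```text
time: 6.43
tcp_pos: [0.5264, -0.1219, 0.2109]
tcp_rot: [[-0.249, 0.968, -0.001], [0.968, 0.249, 0.0], [0.0, -0.001, -1.0]]
ft_force: [0.4, -0.7, -1.3]
finger_gap: 0.32
grip_force: 59.9
```

Call:
drive_effector --ticks '[[[0,0,0.0038],[0,0,0]],[[0,0,0.0075],[0,0,0]],[[0,0,0.0075],[0,0,0]]]'

```text
time: 6.68
tcp_pos: [0.527, -0.1226, 0.2054]
tcp_rot: [[-0.249, 0.969, 0.002], [0.969, 0.249, -0.001], [-0.001, 0.001, -1.0]]
ft_force: [-0.4, -0.7, 0.1]
finger_gap: 0.32
grip_force: 59.9
```

Converted, 0.003 m / 0.8 = 0.0038, 0.002 m / 0.8 = 0.0025.

Call:
drive_effector --ticks '[[[0,0,0.0025],[0,0,0]],[[0,0,0.0038],[0,0,0]],[[0,0,0.0038],[0,0,0]]]'

```text
time: 6.93
tcp_pos: [0.5278, -0.1234, 0.2051]
tcp_rot: [[-0.248, 0.969, 0.005], [0.969, 0.248, -0.003], [-0.004, 0.004, -1.0]]
ft_force: [-1.7, 0.2, 12.6]
finger_gap: 0.319
grip_force: 62.5
```

Call:
drive_effector --ticks '[[[0,0,0.0013],[0,0,0]],[[0,0,0.0025],[0,0,0]],[[0,0,0.0025],[0,0,0]]]'

```text
time: 7.18
tcp_pos: [0.5284, -0.1239, 0.2049]
tcp_rot: [[-0.248, 0.969, 0.007], [0.969, 0.248, -0.004], [-0.006, 0.006, -1.0]]
ft_force: [-3.9, 0.0, 22.1]
finger_gap: 0.325
grip_force: 64.7
```

Contact at TCP z=0.205, so L≈0.207. Start the arc.

Converted, -0.0536 m / 0.8 = -0.067, -0.036 m / 0.8 = -0.045.

Call:
drive_effector --ticks '[[[-0.0113,0,0],[0,0,0]],[[-0.0225,0,0],[0,0,0]],[[-0.0338,0,0.0013],[0,0,0]],[[-0.045,0,0.0038],[0,0,0]],[[-0.0563,0,0.0063],[0,0,0]],[[-0.067,0,0.0088],[0,0,0]]]'

```text
time: 7.68
tcp_pos: [0.542, -0.1762, 0.197]
tcp_rot: [[-0.248, 0.969, 0.007], [0.969, 0.248, -0.004], [-0.005, 0.006, -1.0]]
ft_force: [-0.7, -0.3, 13.6]
finger_gap: 0.324
grip_force: 63.8
```

```bash
python3 - <<'E'
from bench import arm; import cv2,numpy as np
c=arm.capture('side');d=arm.capture('scene')
cv2.imwrite('pics/s5.png',np.hstack([cv2.resize(c['frame'][150:350,250:450],(400,400)),cv2.resize(d['frame'][150:350,260:460],(400,400))]))
E
```

```text
(no output)
```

View pics/s5.png

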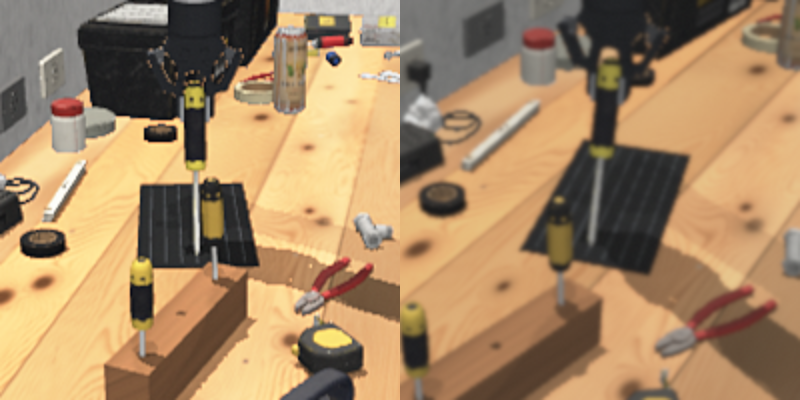

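The tip stays planted on the mat, at scene crop (192, 243), and the driver leans as commanded (TCP z matches the arc). Continue to about 50°.

Converted, -0.079 m / 0.8 = -0.0988, -0.072 m / 0.8 = -0.09.

Call:
drive_effector --ticks '[[[-0.0113,0,0.0031],[0,0,0]],[[-0.0213,0,0.0069],[0,0,0]],[[-0.0325,0,0.0113],[0,0,0]],[[-0.0425,0,0.0156],[0,0,0]],[[-0.0525,0,0.0206],[0,0,0]],[[-0.0625,0,0.0256],[0,0,0]],[[-0.0719,0,0.0319],[0,0,0]],[[-0.0813,0,0.0381],[0,0,0]],[[-0.09,0,0.045],[0,0,0]],[[-0.0988,0,0.0519],[0,0,0]]]'

```text
time: 8.62
tcp_pos: [0.5614, -0.2538, 0.1544]
tcp_rot: [[-0.248, 0.969, 0.006], [0.969, 0.248, -0.005], [-0.007, 0.004, -1.0]]
ft_force: [-0.2, -3.3, 8.3]
finger_gap: 0.328
grip_force: 60.4
```

```bash
python3 -c "
from h import *;import pickle
from bench import arm
a=arm.capture('scene');print(onz(a,356,271.5,.003))"
```

```text
[ 0.52644691 -0.12698407  0.003     ]
```

Converted, 0.055 m / 0.8 = 0.0688, -0.0462 m / 0.8 = -0.0578.

Call:
drive_effector --ticks '[[[-0.0069,0,0.0063],[0,0,0]],[[-0.0134,0,0.0121],[0,0,0]],[[-0.0196,0,0.0188],[0,0,0]],[[-0.0259,0,0.025],[0,0,0]],[[-0.0319,0,0.0319],[0,0,0]],[[-0.0375,0,0.0388],[0,0,0]],[[-0.0429,0,0.0463],[0,0,0]],[[-0.0481,0,0.0538],[0,0,0]],[[-0.0531,0,0.0613],[0,0,0]],[[-0.0578,0,0.0688],[0,0,0]]]'

```text
time: 9.5
tcp_pos: [0.5727, -0.2982, 0.0982]
tcp_rot: [[-0.248, 0.969, 0.004], [0.969, 0.248, -0.004], [-0.005, 0.003, -1.0]]
ft_force: [1.0, -4.7, 5.1]
finger_gap: 0.319
grip_force: 58.7
```

```bash
python3 -c "
from h import *;import pickle,cv2
from bench import arm
a=arm.capture('scene');b=arm.capture('side');cv2.imwrite('pics/s6.png',np.hstack([cv2.resize(c['frame'][180:330,270:420],(400,400)) for c in(b,a)]))"
```

```text
(no output)
```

View pics/s6.png

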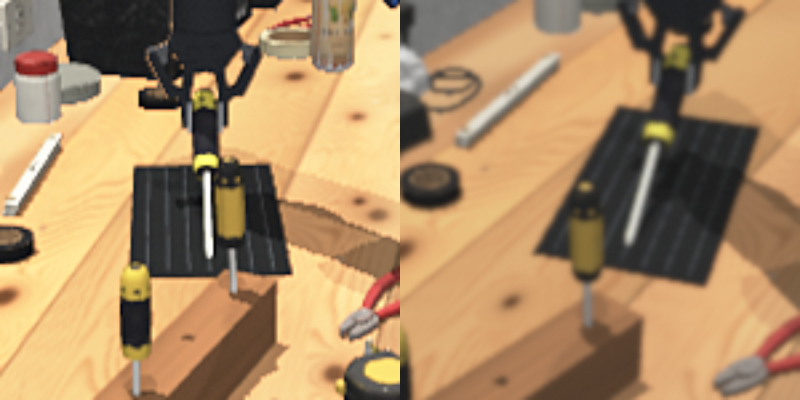

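Both views show the driver leaning about 60°, with the tip planted at crop (208, 255) / (230, 240). Finish the arc, stopping with the fingertips clear of the mat.

Converted, 0.066 m / 0.8 = 0.0825, -0.0206 m / 0.8 = -0.0258.

Call:
drive_effector --ticks '[[[-0.0044,0,0.0081],[0,0,0]],[[-0.0083,0,0.0163],[0,0,0]],[[-0.0119,0,0.0244],[0,0,0]],[[-0.0153,0,0.0325],[0,0,0]],[[-0.0184,0,0.0413],[0,0,0]],[[-0.0211,0,0.05],[0,0,0]],[[-0.0236,0,0.0588],[0,0,0]],[[-0.0258,0,0.0675],[0,0,0]],[[-0.0275,0,0.075],[0,0,0]],[[-0.029,0,0.0825],[0,0,0]]]'

```text
time: 10.43
tcp_pos: [0.5762, -0.3177, 0.0291]
tcp_rot: [[-0.249, 0.969, -0.001], [0.969, 0.249, 0.001], [0.001, -0.001, -1.0]]
ft_force: [0.4, -0.9, 1.5]
finger_gap: 0.325
grip_force: 58.8
```

Call:
drive_effector --ticks '[[[0,0,0],[0,0,0]],[[0,0,0],[0,0,0]]]'

```text
time: 10.6
tcp_pos: [0.5758, -0.3173, 0.0294]
tcp_rot: [[-0.249, 0.969, -0.002], [0.969, 0.249, 0.002], [0.002, -0.001, -1.0]]
ft_force: [0.4, 0.2, 1.3]
finger_gap: 0.322
grip_force: 58.9
```

Converted, 0.0095 m / 0.8 = 0.0119, 0.009 m / 0.8 = 0.0113.

Call:
drive_effector --ticks '[[[-0.001,0,0.005],[0,0,0]],[[-0.0019,0,0.01],[0,0,0]],[[-0.0019,0,0.0113],[0,0,0]],[[-0.0019,0,0.0119],[0,0,0]],[[-0.0019,0,0.0119],[0,0,0]],[[-0.0019,0,0.0119],[0,0,0]]]'

```text
time: 11.1
tcp_pos: [0.5768, -0.3194, 0.0207]
tcp_rot: [[-0.249, 0.969, -0.0], [0.969, 0.249, 0.0], [0.0, -0.0, -1.0]]
ft_force: [-1.0, 1.9, 1.2]
finger_gap: 0.325
grip_force: 58.9
```

```bash
python3 -c "
from h import *;import cv2
from bench import arm
a=arm.capture('scene');b=arm.capture('side');cv2.imwrite('pics/s7.png',np.hstack([cv2.resize(c['frame'][190:310,290:410],(400,400)) for c in(b,a)]))"
```

```text
(no output)
```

View pics/s7.png

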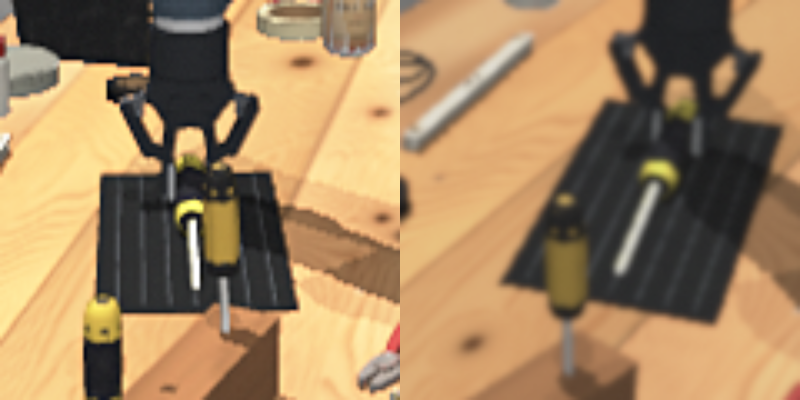

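The driver lies almost flat along the mat's ribs. The tip is at scene (356, 272), unmoved, and the shaft points along the mat. Lower 2 mm more, hold, then release.

Converted, 0.002 m / 0.8 = 0.0025, 0.001 m / 0.8 = 0.0013.

Call:
drive_effector --ticks '[[[0,0,0.0013],[0,0,0]],[[0,0,0.0025],[0,0,0]],[[0,0,0.0025],[0,0,0]],[[0,0,0.0025],[0,0,0]],[[0,0,0.0025],[0,0,0]]]'

```text
time: 11.62
tcp_pos: [0.5772, -0.3199, 0.0192]
tcp_rot: [[-0.248, 0.969, 0.001], [0.969, 0.248, -0.001], [-0.001, 0.0, -1.0]]
ft_force: [-1.1, 1.7, 5.0]
finger_gap: 0.325
grip_force: 59.2
```

Call:
drive_effector --ticks '[[[0,0,0],[0,0,0]],[[0,0,0],[0,0,0]],[[0,0,0],[0,0,0]],[[0,0,0],[0,0,0]],[[0,0,0],[0,0,0]],[[0,0,0],[0,0,0]]]' --aperture 0.75

```text
time: 12.12
tcp_pos: [0.5769, -0.3198, 0.0186]
tcp_rot: [[-0.248, 0.969, -0.0], [0.969, 0.248, -0.0], [-0.0, -0.0, -1.0]]
ft_force: [-0.0, 0.6, -0.2]
finger_gap: 0.75
grip_force: 0.0
```

Call:
drive_effector --ticks '[[[0,0,-0.0125],[0,0,0]],[[0,0,-0.0313],[0,0,0]],[[0,0,-0.0625],[0,0,0]],[[0,0,-0.1],[0,0,0]],[[0,0,-0.1375],[0,0,0]],[[0,0,-0.175],[0,0,0]],[[0,0,-0.2125],[0,0,0]],[[0,0,-0.25],[0,0,0]],[[0,0,-0.25],[0,0,0]],[[0,0,-0.25],[0,0,0]]]'

```text
time: 12.95
tcp_pos: [0.5784, -0.3206, 0.2223]
tcp_rot: [[-0.248, 0.969, 0.005], [0.969, 0.248, -0.004], [-0.005, 0.004, -1.0]]
ft_force: [-0.4, -0.4, -0.5]
finger_gap: 0.751
grip_force: 0.0
```

```bash
python3 -c "
from h import *;import cv2
from bench import arm
a=arm.capture('scene');b=arm.capture('side');cv2.imwrite('pics/s8.png',np.hstack([cv2.resize(c['frame'][190:310,290:410],(400,400)) for c in(b,a)]))"
```

```text
(no output)
```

View pics/s8.png

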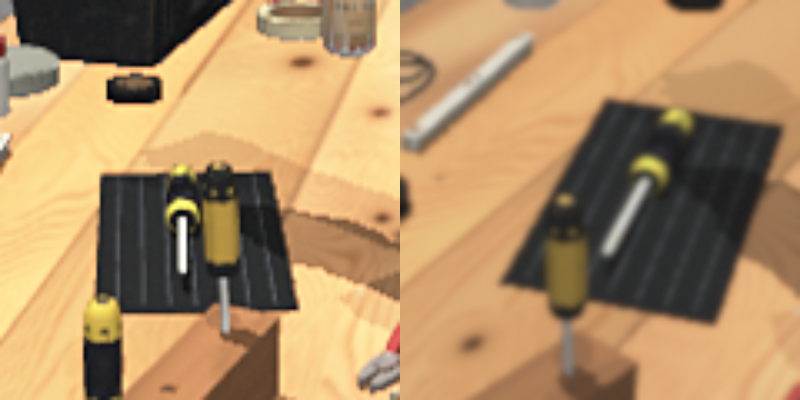

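The driver lies flat on the mat and is released. Scene tip is at (353, 266), butt at (373, 223). It may have rolled a little, so I'll check numerically that it is at rest and inside the outline.

Call:
drive_effector --ticks '[[[0,0,0],[0,0,0]],[[0,0,0],[0,0,0]],[[0,0,0],[0,0,0]],[[0,0,0],[0,0,0]],[[0,0,0],[0,0,0]],[[0,0,0],[0,0,0]]]' --quiet true

```text
ok
```

```bash
python3 - <<'E'
from h import *; from bench import arm; import cv2
old=cv2.imread('pics/s8.png')[:,400:]
a=arm.capture('scene'); new=cv2.resize(a['frame'][190:310,290:410],(400,400))
print('maxdiff',cv2.absdiff(old,new)[100:290,190:330].max())
th=np.radians(104.6);Y=np.array([np.cos(th),np.sin(th)]);X=np.array([Y[1],-Y[0]]);o=np.array([.556,-.239])
P=[onz(a,u,v,.0185) for u,v in((353,265.6),(373.1,223.5))]
for p in P: print(p,'mat',(p[:2]-o)@X,(p[:2]-o)@Y)
print(np.linalg.norm(P[0]-P[1]))
E
```

```text
maxdiff 10
[ 0.53557245 -0.12614785  0.0185    ] mat 0.008678639554420196 0.1143572251932379
[ 0.59581129 -0.3578937   0.0185    ] mat 0.008556289841333903 -0.12508972778731142
0.2394469842389369
```

At rest (no image change), parallel to the mat's long side, well inside its outline, and the measured length of 0.239 m agrees with 0.245 m. I'll hand it in.

```bash
python3 -c "
from bench import arm;print(arm.close_job())"
```

```text
the job is handed in; nothing more can be done
None
```

The long screwdriver was leaned over on its tip and released once it lay flat lengthwise on the mat, with the other two still standing in the rack; the job is handed in, verdict not shown, and I viewed 11 pictures, one over the limit of 10.

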